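# Pull the handle due for calibration from the loan case

### The arm

A 6-joint arm with a two-finger parallel gripper is mounted at the origin on the work surface. World frame = base frame: x ahead of the robot, y to its left, z up, the work surface at z = 0. Lengths are in m, angles in rad, forces in N, time in s.
With the tool pointing down it reaches from about 0.375 to 0.975 m from the base axis. Payload 3.8 kg.
Tool frame: the origin (TCP) lies midway between the tips of the shut fingers; the grasp point (between the pads) lies 19 mm behind it; x points along the fingers, y is the direction in which the jaws open and shut, and the axes are right-handed (so a half turn about x gives the same grasp; the last joint's range is limited). The gripper opens to 88 mm and grips with 3 to 60 N. Pads are 18 mm wide; open, the fingers measure 123 mm over their backs; the gripper's body (75 mm by 187 mm) begins 45 mm behind the grasp point.
Start: joints at [1.235, 0.264, 1.604, -0, 1.274, -0.037], TCP at [0.199, 0.645, 0.239] pointing down, gripper open.
Joint ranges: [-2.63, 2.63], [-0.94, 2.18], [0.31, 2.57], [-1.31, 4.45], [0, 2.66], [-2.55, 2.55]. Speed limits (rad/s): [2.57, 2.57, 3.14, 3.14, 3.14, 3.14].

### API

Orientations are given as a rotation vector (axis times angle).
In Python, from cell import manip, inverse_kinematics, cams, order gives the robot as it stands. Calls block until the motion is done:
- manip.move_pose(position, orientation): joint-space move of the TCP to a pose.
- manip.move_linear(position, rate=0.15, rot=None): straight line of the TCP; rot=None keeps the orientation; rate is the mean speed in m/s.
- manip.set_joints(angles): joint-space move.
- manip.set_gripper(opening, force=None): finger opening in m; force is the grip in N (None keeps the last); returns when the fingers have stopped.
- manip.dwell(seconds).
- inverse_kinematics(position, orientation): joint angles nearest the present ones, or None.
- manip.state(): the state.
- cams.capture(name): name is "scene" or "top" or "wrist"; returns a dict with "image" (400x640x3 uint8, blue, green, red), "z_map" (400x640 float32, m along the optical axis (not along the pixel's ray), 0 where there is no reading), "intrinsics" (3x3 intrinsics, pixels), "position" and "orientation" of the camera in the world; the wrist camera has in their place "T_tool_cam" (4x4, takes a point from camera to tool coordinates, whose origin is the TCP and whose axes are the tool frame's). Camera axes: x right, y down, z forward; pixel columns grow to the right and rows downward; lengths in m; the calibration is good to about 2 mm. A picture is of the moment at which its call begins: read the wrist's pose just before it.
A pose or a line that the arm cannot do raises manip.IKError and nothing moves.
- order.close_job(): hands the job in, once; it reports no verdict.
The state is a dict: "clock": time; "joint_pos": joint angles; "joint_velocities": joint speeds; "tau": joint torques, N m; "tool_pos": TCP position; "tcp_rot": TCP orientation; "contact_force": force on the tool from outside, world axes, zero at the start; "moment": the same for the moment, N m; "gripper_width": finger opening in m.
Only numpy, scipy, OpenCV 4.12 (cv2) and the standard library are available. Lean on these libraries where they do the work, as an engineer would, in place of code of your own. Each camera call takes 0.05 s, during which the arm holds its last target.

### The job

The orange torque handle in the open loan case is due for recalibration. Ease it straight up out of its tight cutout by its protruding end, with small wiggles, then set it down gently, standing upright inside the green tray, and let go. Leave the blue and the white handle seated in the case.

Things in the scene. Friction and masses are not known exactly. Their poses are not given: they have to be found in the camera images.
- orange_grip (a point): Orange torque handle: upright cylinder 32 mm across, 100 mm tall, 0.13-0.25 kg, upper half orange, lower half steel. Point: on its axis, 75 mm above its flat foot, 25 mm below its top; z up. It starts in a fixed open dark blue case, foot 15 mm above the table, upper 55 mm protruding. Pulling it up takes 8-16 N until raised 45 mm; turning it a few degrees to and fro eases it a little.
- blue_grip (a point): Blue handle, same size and point; stays. The three handles stand in a row, any order, 70 mm between axes, in the case's grey insert (top 60 mm, rim 64 mm above the table). At the start each handle's y runs along the row, its x level across it (away from the robot at yaw 0): close the fingers along x, where 70 mm either side is free above the rim.
- white_grip (a point): White handle, same size and point; stays. All tops start 115 mm above the table: lift over them. Each handle's lower 45 mm sits in a 38 mm square cutout (3 mm play each way across the row, walls aligned with the row), pinched by sprung rubber pads on the two sides towards its neighbours. The case's open lid lies flat beyond the insert, 35 mm high.
- green_tray: Green open tray, fixed, outside 120 mm along its x by 160 mm along its y, 25 mm high, walls and floor 5 mm thick, empty. Origin: centre of its underside, on the table; z up. A handle standing in it has its point 80 mm above the table. A grey tray of the same shape nearby is not wanted.
There are look-alikes about, which are no part of the job. Of the things that look like the part that bears orange_grip, the largest one is meant.

How it is judged:
On the way, in this order (a step that is already met when the one before it is completed fails the run):
1. the orange handle has been pulled up clear of the cutout, held in the fingers (height (world z) of orange_grip above 0.14 m and contact force between handle_orange and the fingers above 0.5 N), for 0.1 s.
2. the orange handle, still held, has been lowered upright to within 15 mm of standing in the green tray (x of orange_grip in the frame of green_tray between -0.045 and 0.045 m and y of orange_grip in the frame of green_tray between -0.065 and 0.065 m and height (world z) of orange_grip below 0.095 m and angle between orange_grip's own z axis and vertical below 0.25 rad and contact force between handle_orange and the fingers above 0.5 N), for 0.05 s.
At the end, for the whole second after the job is handed in: The orange handle stands upright (within 10 degrees), at rest and released, on the floor of the green tray, its axis at least 15 mm inside the tray's outer edges; the blue and white handles are within 15 mm of where they were in the case (x of orange_grip in the frame of green_tray between -0.045 and 0.045 m and y of orange_grip in the frame of green_tray between -0.065 and 0.065 m and height (world z) of orange_grip between 0.073 and 0.087 m and angle between orange_grip's own z axis and vertical below 0.17 rad and linear speed of handle_orange below 0.03 m/s and distance of each of blue_grip, white_grip from where it was at the start of the episode below 0.015 m); the robot touches nothing.
It fails at once if the blue handle is pulled up or pushed more than 15 mm from its place in the case (distance of blue_grip from where it was at the start of the episode above 0.015 m).
It fails at once if the white handle is pulled up or pushed more than 15 mm from its place in the case (distance of white_grip from where it was at the start of the episode above 0.015 m).
It also fails if it takes over 48 s, if anything falls off the work surface, if the arm or the gripper's body presses on something with over 40 N, if the wrist force passes 120 N, or if a joint passes its speed limit or range.

## Working session

There is one attempt and no reset: what is moved stays moved. The work goes in short steps, each a Python script; the robot and the scene stay as the last script left them, time stands still between calls to the robot, and variables do not carry over. Pictures are saved under pics/ and viewed, and the job is handed in when it is done.

```bash
ls; mkdir -p pics
python3 - <<'E'
from cell import manip,cams
import cv2,numpy as np
for n in("top","scene"):
    c=cams.capture(n);cv2.imwrite(f"pics/{n}0.png",c["image"]);np.savez(f"{n}0.npz",**c)
    print(n,c["intrinsics"],c["position"],c["orientation"])
s=manip.state();print(s["clock"],s["tool_pos"],s["tcp_rot"],s["gripper_width"])
E
```

```text
pics
top [[397.22220392   0.         326.34443935]
 [  0.         397.22220392 200.83915886]
 [  0.           0.           1.        ]] [0.349257   0.06602795 1.09314106] [-2.16264995  2.13590953 -0.19703153]
scene [[419.33266715   0.         321.89882995]
 [  0.         419.33266715 198.93043974]
 [  0.           0.           1.        ]] [1.03779551 0.63999024 0.71662383] [-0.97786978 -2.42139667  1.13051726]
0.1 [0.19849568 0.64448103 0.23751773] [ 0.23296044  1.55841287 -0.23608556] 0.08838834080931993
```

View pics/top0.png

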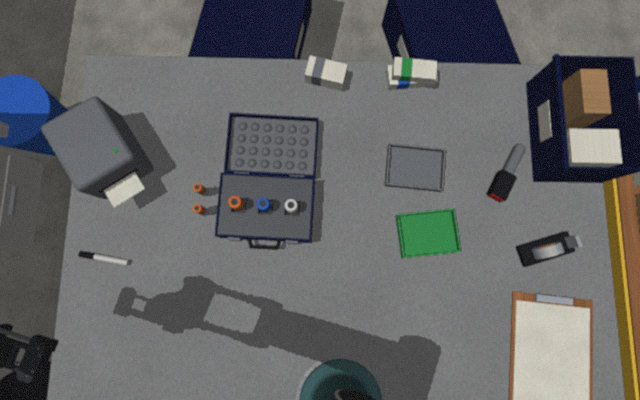

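View pics/scene0.png

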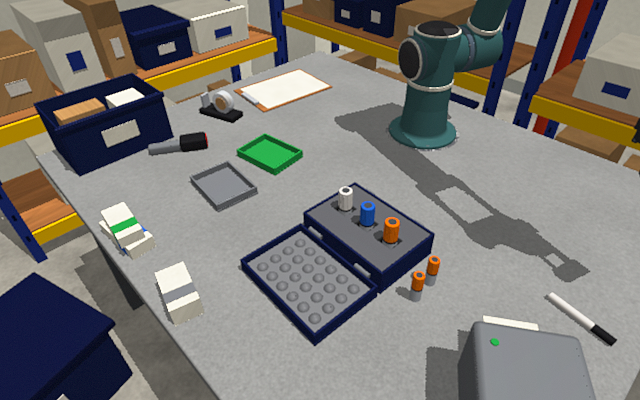

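```bash
cat > h.py <<'E'
import numpy as np,cv2
from scipy.spatial.transform import Rotation as R
def cloud(c):
    z=np.asarray(c["z_map"],float);K=c["intrinsics"];v,u=np.mgrid[:400,:640]
    P=np.stack([(u-K[0,2])/K[0,0]*z,(v-K[1,2])/K[1,1]*z,z],-1)
    if "T_tool_cam" in c: return P
    return P@R.from_rotvec(c["orientation"]).as_matrix().T+c["position"]
def ray(c,uv,h):
    K=c["intrinsics"];d=R.from_rotvec(c["orientation"]).as_matrix()@np.array([(uv[0]-K[0,2])/K[0,0],(uv[1]-K[1,2])/K[1,1],1])
    return c["position"]+d*(h-c["position"][2])/d[2]
E
python3 - <<'E'
from h import *
for n,win in(("top",(215,320,175,240)),("scene",(320,420,175,250))):
    c=np.load(n+"0.npz");P=cloud(c);hsv=cv2.cvtColor(c["image"],cv2.COLOR_BGR2HSV)
    w=np.zeros((400,640),bool);w[win[2]:win[3],win[0]:win[1]]=1
    m=w&(P[...,2]>.107)&(P[...,2]<.125)
    k,l,st,ce=cv2.connectedComponentsWithStats(m.astype(np.uint8))
    for i in range(1,k):
        if st[i,4]<8: continue
        q=P[l==i];print(n,ce[i].round(1),st[i,4],"pts",q.mean(0).round(4),"mid",((q.max(0)+q.min(0))/2).round(4),np.ptp(q,axis=0).round(3),"ray",ray(c,ce[i],.115).round(4),c["image"][l==i].mean(0).round())
    g=cv2.inRange(hsv,(50,100,50),(75,255,255))
    cs=max(cv2.findContours(g,0,2)[0],key=cv2.contourArea)
    b=cv2.boxPoints(cv2.minAreaRect(cs));r=np.array([ray(c,p,.025) for p in b]);print("tray",r.round(4).tolist(),r.mean(0),np.linalg.norm(np.diff(r,axis=0),axis=1))
    gm=g>0;q=P[gm&(P[...,2]>.018)&(P[...,2]<.04)];print(cv2.minAreaRect(q[:,:2].astype(np.float32)))
E
```

```text
top [234.6 201.4] 126 pts [0.5021 0.2713 0.1136] mid [0.5023 0.2709 0.113 ] [0.033 0.029 0.01 ] ray [0.5018 0.271  0.115 ] [ 57.  89. 146.]
top [262.7 203. ] 131 pts [0.4989 0.2016 0.1137] mid [0.4991 0.2017 0.1126] [0.031 0.03  0.011] ray [0.4987 0.2015 0.115 ] [134.  81.  56.]
top [290.5 204.6] 122 pts [0.4958 0.1325 0.1142] mid [0.4953 0.1327 0.1127] [0.03  0.028 0.011] ray [0.4957 0.1324 0.115 ] [144. 146. 146.]
tray [[0.486, -0.1475, 0.025], [0.5066, -0.313, 0.025], [0.3889, -0.3212, 0.025], [0.3693, -0.1584, 0.025]] [ 0.43769029 -0.23500555  0.025     ] [0.1667823  0.11805877 0.16392611]
((0.43783241510391235, -0.23664264380931854), (0.11768551915884018, 0.1608263999223709), 7.048988342285156)
scene [344.8 191.2] 126 pts [0.5025 0.1344 0.1137] mid [0.5009 0.1322 0.1126] [0.032 0.03  0.01 ] ray [0.5037 0.1355 0.115 ] [174. 178. 181.]
scene [367.  206.1] 138 pts [0.5051 0.204  0.1138] mid [0.5031 0.2032 0.1126] [0.031 0.032 0.01 ] ray [0.5062 0.205  0.115 ] [169.  95.  53.]
scene [391.3 222.6] 157 pts [0.5081 0.2738 0.1137] mid [0.5065 0.2726 0.1123] [0.031 0.032 0.01 ] ray [0.5092 0.2747 0.115 ] [ 38. 105. 186.]
tray [[0.5365, -0.2809, 0.025], [0.4033, -0.395, 0.025], [0.3743, -0.1539, 0.025], [0.4994, -0.0707, 0.025]] [ 0.45339419 -0.22514409  0.025     ] [0.17538776 0.24281016 0.15019763]
((0.4433899223804474, -0.235713928937912), (0.12082091718912125, 0.16251271963119507), 6.759377479553223)
```

```bash
cat >> h.py <<'E'
YAW=-0.045
def down(yaw,flip=1):
    x=np.array([0,0,-1.]);y=flip*np.array([np.cos(yaw),np.sin(yaw),0])
    return R.from_matrix(np.stack([x,y,np.cross(x,y)],1)).as_rotvec()
E
python3 - <<'E'
from h import *
from cell import manip,cams,inverse_kinematics
p=[.503,.272,.19]
for f in(1,-1): 
    for q in (p,[.503,.272,.071],[.44,-.2355,.07]): print(f,inverse_kinematics(q,down(YAW,f)))
f=min((1,-1),key=lambda f:abs(inverse_kinematics(p,down(YAW,f))[5]))
print(f)
manip.move_pose(p,down(YAW,f))
s=manip.state();c=cams.capture("wrist");cv2.imwrite("pics/w1.png",c["image"])
np.savez("w1.npz",tp=s["tool_pos"],tr=s["tcp_rot"],**c)
print(s["clock"],s["tool_pos"],s["contact_force"])
T=np.array(c["T_tool_cam"]);print(T)
E
```

```text
1 [ 4.52160034e-01  1.06053280e-01  1.88183471e+00 -4.44089210e-16
  1.15370466e+00  4.97160034e-01]
1 [ 4.52160034e-01  2.31872352e-01  1.97797304e+00 -4.44089210e-16
  9.31747261e-01  4.97160034e-01]
1 [-5.41345275e-01  1.05482324e-01  2.13076313e+00 -4.44089210e-16
  9.05347199e-01 -4.96345275e-01]
-1 None
-1 None
-1 NoneTraceback (most recent call last):
  File "<stdin>", line 6, in <module>
  File "<stdin>", line 6, in <lambda>
TypeError: 'NoneType' object is not subscriptable
```

Run:
```python
from h import *
from cell import manip,cams,inverse_kinematics
manip.move_pose([.503,.272,.21],down(YAW))
s=manip.state();c=cams.capture("wrist");cv2.imwrite("pics/w1.png",c["image"])
np.savez("w1.npz",tp=s["tool_pos"],tr=s["tcp_rot"],**c)
print(s["clock"],s["tool_pos"],s["contact_force"])
T=np.array(c["T_tool_cam"]);print(T,c["intrinsics"])
```

```text
1.8583 [0.50278748 0.27288926 0.21013821] [ 0.34402797 -0.34402689  0.1465128 ]
[[ 7.47769448e-04 -2.99121690e-01  9.54214680e-01 -1.44968570e-01]
 [ 9.99999097e-01  1.28956115e-03 -3.79404206e-04 -2.71213290e-04]
 [-1.11703015e-03  9.54214102e-01  2.99122384e-01 -7.74014412e-02]
 [ 0.00000000e+00  0.00000000e+00  0.00000000e+00  1.00000000e+00]] [[328.1632873    0.         321.61779929]
 [  0.         328.1632873  203.30226057]
 [  0.           0.           1.        ]]
```

View pics/w1.png

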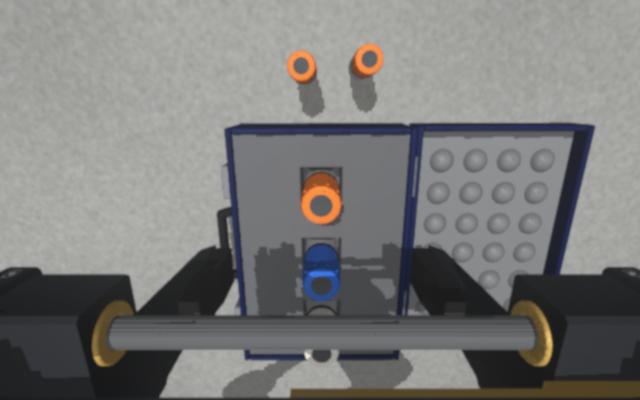

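The wrist view shows the large orange handle at (321,205), blue at (321,287), with the row running straight down the image. The two small orange look-alikes are at (301,67) and (369,60).

Run:
```python
from h import *
c=np.load("w1.npz");T=c["T_tool_cam"];P=cloud(c)
W=R.from_rotvec(c["tr"]).as_matrix()
P=(P@T[:3,:3].T+T[:3,3])@W.T+c["tp"]
hsv=cv2.cvtColor(c["image"],cv2.COLOR_BGR2HSV)
for n,(a,b),(r0,r1) in(("orange",(3,18),(160,240)),("blue",(100,125),(235,310))):
    m=cv2.inRange(hsv,(a,120,80),(b,255,255))>0
    w=np.zeros_like(m);w[r0:r1,290:350]=1
    # top disc incl. grey centre
    m=w&(P[...,2]>.108)&(P[...,2]<.122)
    v,u=np.nonzero(m);(cu,cv_),rad=cv2.minEnclosingCircle(np.stack([u,v],1).astype(np.float32))
    K=c["intrinsics"];d=W@T[:3,:3]@np.array([(cu-K[0,2])/K[0,0],(cv_-K[1,2])/K[1,1],1]);o=W@T[:3,3]+c["tp"]
    q=P[m];print(n,len(q),(cu,cv_,rad),q.mean(0).round(4),np.ptp(q,axis=0).round(3),"ray",(o+d*(.115-o[2])/d[2]).round(4))
```

```text
orange 1257 (320.6617126464844, 203.00186157226562, 20.53438949584961) [0.5017 0.2745 0.1138] [0.031 0.031 0.008] ray [0.5018 0.2754 0.115 ]
blue 1048 (320.6530456542969, 282.16876220703125, 18.742807388305664) [0.4989 0.2054 0.1137] [0.031 0.032 0.008] ray [0.4988 0.2067 0.115 ]
```

Run:
```python
from h import *
from cell import manip,cams
p=np.array([.502,.2738,.073])
manip.move_linear(p+[0,0,.06],rate=.12,rot=down(YAW))
manip.move_linear(p,rate=.06)
s=manip.state();print(s["clock"],s["tool_pos"],s["contact_force"])
manip.set_gripper(0.026,force=40)
s=manip.state();print(s["clock"],s["tool_pos"],s["contact_force"],s["gripper_width"])
c=cams.capture("scene");cv2.imwrite("pics/s2.png",c["image"][100:300,220:540].repeat(2,0).repeat(2,1))
```

```text
3.85 [0.50241044 0.2740204  0.07348339] [-0.29935884  0.11107208 -0.41867576]
4.75 [0.50209766 0.27380359 0.07300161] [ 1.48123777  0.10983506 -0.29779525] 0.030852951882204344
```

View pics/s2.png

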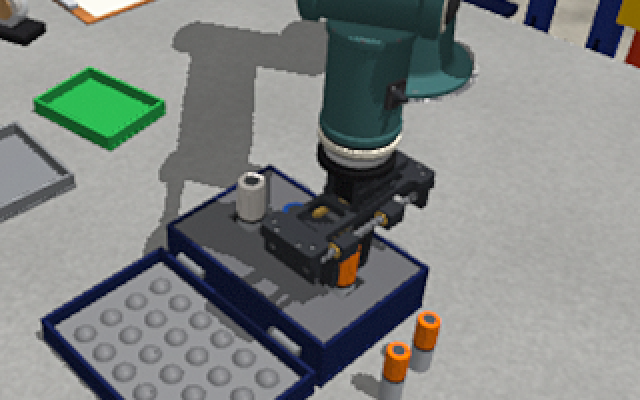

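The fingers hold the orange handle (about (345,265) in the crop), with a width of 31 mm and almost no side force. Next I lift it in small steps with wiggles.

Run:
```python
from h import *
from cell import manip
p=np.array([.5021,.2738,.073])
z=p[2];t0=manip.state()["clock"]
for i in range(12):
    z+=.005
    manip.move_linear([p[0],p[1],z],rate=.02,rot=down(YAW+(0.06 if i%2==0 else -0.06)))
    s=manip.state();print(round(s["clock"],2),s["tool_pos"].round(4)if hasattr(s["tool_pos"],"round") else s["tool_pos"],np.round(s["contact_force"],1),round(s["gripper_width"],4))
    if s["gripper_width"]<.028 or s["clock"]-t0>14: break
```

```text
5.2 [0.501  0.2734 0.0766] [  1.9   1.4 -11. ] 0.0311
5.6 [0.5009 0.2735 0.0823] [-1.  1. -9.] 0.0316
6.0 [0.5014 0.2736 0.0877] [-2.   1.3 -6.2] 0.0309
6.4 [0.5021 0.2737 0.093 ] [-2.4  0.7 -7.8] 0.031
6.8 [0.5022 0.2738 0.0981] [-1.1  0.2 -7. ] 0.031
7.2 [0.5024 0.2738 0.1032] [-0.1  0.2 -7. ] 0.031
7.6 [0.5023 0.2738 0.1081] [-0.7 -0.7 -5.9] 0.0316
8.0 [0.5035 0.2744 0.1143] [ 0.8  0.5 -1.7] 0.0312
8.4 [0.503  0.2742 0.119 ] [-0.1 -0.  -2. ] 0.0309
8.8 [0.5022 0.2739 0.1231] [-0.1  0.6 -1. ] 0.0311
9.2 [0.5021 0.2738 0.1279] [-0.2 -0.1 -1.1] 0.0309
9.6 [0.502  0.2738 0.1329] [ 0.3 -0.4 -1.7] 0.031
```

Run:
```python
from h import *
from cell import manip,cams
manip.move_linear([.502,.2738,.22],rate=.12,rot=down(YAW))
manip.dwell(.2)
s=manip.state();print(s["clock"],s["tool_pos"],s["contact_force"],s["gripper_width"])
c=cams.capture("scene");np.savez("s3.npz",**c);cv2.imwrite("pics/s3.png",c["image"][50:300,220:540].repeat(2,0).repeat(2,1))
P=cloud(c);h=cv2.cvtColor(c["image"],cv2.COLOR_BGR2HSV)
m=cv2.inRange(h,(3,150,60),(15,255,255))>0;m&=P[...,2]>.13
q=P[m];print(len(q),q.min(0),q.max(0),np.percentile(q[:,2],[5,95]))
st=(abs(P[...,0]-.502)<.03)&(abs(P[...,1]-.274)<.03)&(P[...,2]>.08);q=P[st];print("lowest",np.percentile(q[:,2],[0,1,3]))
```

```text
10.675 [0.50136263 0.27349203 0.21873351] [ 0.88357104 -0.11215758 -1.80511809] 0.03130210653773873
308 [-1.26496593 -1.57224888  0.13051896] [1.03779551 0.63999024 0.71662383] [0.1349222  0.71662383]
lowest [0.16076739 0.16706804 0.17780369]
```

View pics/s3.png

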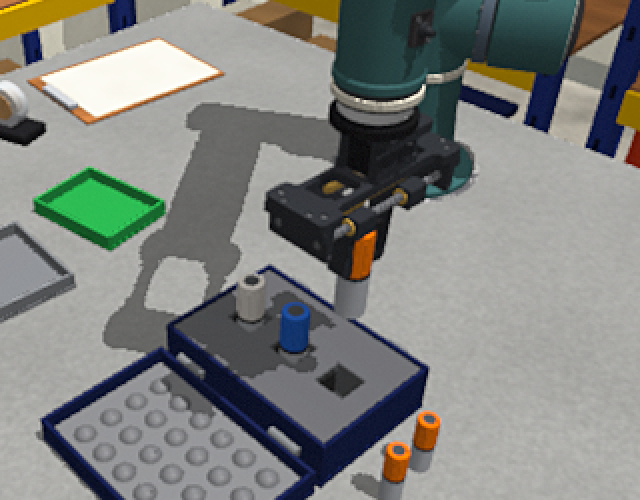

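The case holds blue and white only. Orange hangs upright and hasn't slipped: its foot measures z≈0.161, which is what the lift predicts. Carrying it to the tray now.

Run:
```python
from h import *
from cell import manip,cams
manip.move_pose([.4405,-.236,.22],down(YAW))
manip.move_linear([.4405,-.236,.11],rate=.12)
manip.dwell(.3)
s=manip.state();print(s["clock"],s["tool_pos"],s["contact_force"],s["gripper_width"])
for n in("scene","top"):
    c=cams.capture(n);x=c["image"];cv2.imwrite(f"pics/{n}4.png",(x[80:230,150:350] if n=="scene" else x[150:300,350:550]).repeat(3,0).repeat(3,1))
```

```text
13.95 [ 0.44084964 -0.2362296   0.11062259] [-0.58398907  0.15242308 -1.29021717] 0.031482049457999615
```

View pics/scene4.png

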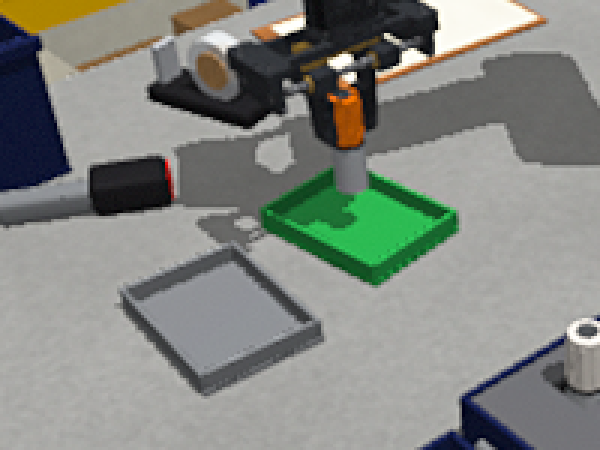

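The handle hangs upright above the green tray, foot at about (350,190) in the crop. Next I lower it until it touches.

Run:
```python
from h import *
from cell import manip,cams
x,y=.4405,-.236
manip.move_linear([x,y,.071],rate=.06); manip.dwell(.3)
f0=manip.state()["contact_force"][2];z=.071
while z>.058:
    z-=.001;manip.move_linear([x,y,z],rate=.01);manip.dwell(.1)
    s=manip.state();f=s["contact_force"][2]-f0;print(z,s["tool_pos"][2],round(f,2),s["clock"])
    if f>2.5:break
c=cams.capture("scene");cv2.imwrite("pics/s5.png",c["image"][80:230,150:350].repeat(3,0).repeat(3,1))
```

```text
0.06999999999999999 0.06998711828195711 0.36 15.5
0.06899999999999999 0.06894306257366739 1.21 15.85
0.06799999999999999 0.06797321408649781 0.67 16.2
0.06699999999999999 0.06695070341619261 0.68 16.55
0.06599999999999999 0.06597515085374371 0.22 16.9
0.06499999999999999 0.06497566864248065 0.46 17.25
0.06399999999999999 0.06399683181798739 0.66 17.6
0.06299999999999999 0.06299572493778201 0.55 17.95
0.061999999999999986 0.06292333959836721 7.76 18.3
```

View pics/s5.png

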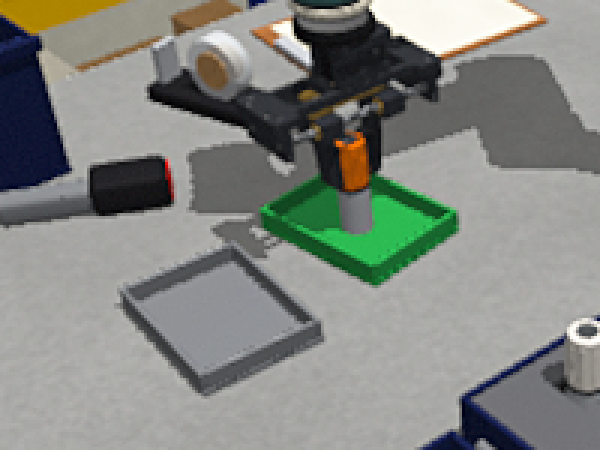

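Contact came at TCP z 0.063, as predicted, and the handle stands on the tray floor. Releasing it.

Run:
```python
from h import *
from cell import manip,cams
x,y=.4405,-.236
manip.move_linear([x,y,.063],rate=.01)
manip.set_gripper(.045);manip.set_gripper(.086)
manip.dwell(.3)
manip.move_linear([x,y,.2],rate=.1)
manip.move_linear([x,y+.14,.26],rate=.15)
manip.dwell(.3)
s=manip.state();print(s["clock"],s["tool_pos"],s["contact_force"])
for n in("scene","top"):
    c=cams.capture(n);P=cloud(c);im=c["image"];cv2.imwrite(f"pics/{n}6.png",im)
    m=(abs(P[...,0]-x)<.05)&(abs(P[...,1]-y)<.05)&(P[...,2]>.095)&(P[...,2]<.12)
    q=P[m];print(n,len(q),q.mean(0).round(4) if len(q) else'',np.ptp(q,axis=0).round(3) if len(q) else'')
    for nm,b in(("blue",(.501,.204)),("white",(.498,.134))):
        m=(abs(P[...,0]-b[0])<.03)&(abs(P[...,1]-b[1])<.03)&(P[...,2]>.107)&(P[...,2]<.125)
        q=P[m];print(n,nm,len(q),q.mean(0).round(4) if len(q) else'')
```

```text
23.0333 [ 0.44034924 -0.09639711  0.25968818] [ 0.01881773 -0.54535632  0.62268187]
scene 76 [ 0.4476 -0.2338  0.1026] [0.03  0.033 0.012]
scene blue 143 [0.5052 0.2042 0.1135]
scene white 124 [0.5023 0.1342 0.1135]
top 88 [ 0.4357 -0.236   0.1041] [0.02  0.029 0.012]
top blue 127 [0.499  0.2019 0.1137]
top white 122 [0.4961 0.1323 0.114 ]
```

View pics/scene6.png

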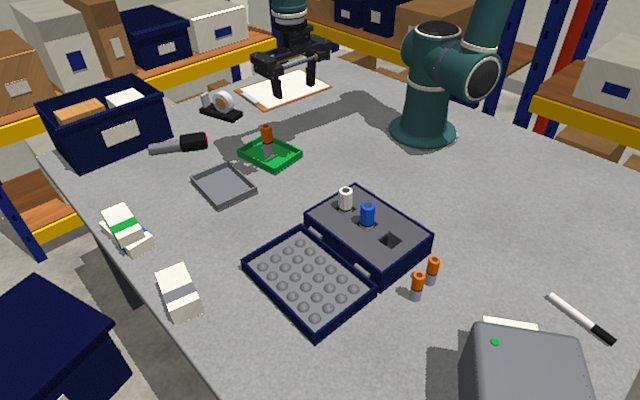

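View pics/top6.png

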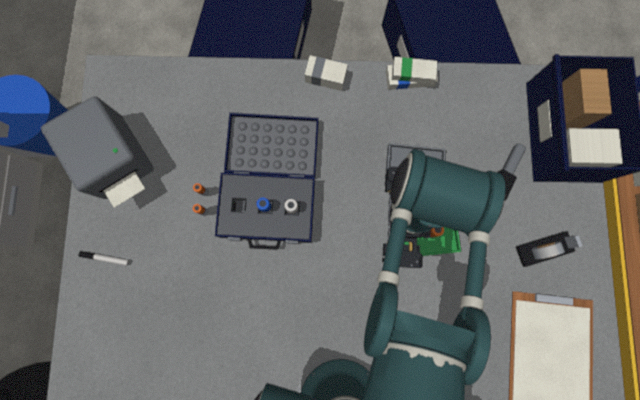

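The orange handle stands upright in the green tray, at (267,140) in the scene view. Blue and white are still seated at (367,213) and (345,198), and the gripper is clear of everything.

Run:
```python
from cell import manip,order
order.close_job();print(manip.state()["clock"])
```

```text
the job is handed in; nothing more can be done
the job is handed in; nothing more can be done
```

The orange handle now stands upright and released in the green tray, and I handed the job in at about 23 s of the 48 s allowed; no verdict is reported.

- **Pull:** I gripped the handle at 40 N and pulled it up in 5 mm steps with ±3.4° wiggles. The pull peaked at about 11 N in the readings, and the handle didn't slip in the fingers.
- **Placing:** I carried it over the other handles and lowered it to contact. It touched down at the predicted height with about 8 N, then I let go and backed away.
- **Last checks:** The handle's top was within about 7 mm of the tray centre in both views, at about the height expected for standing on the floor. Blue and white read within 1 mm of their starting positions. The gripper was clear of everything.
- **Disagreement:** The top, scene and wrist cameras differed by 3–7 mm on absolute positions, a little more than the stated 2 mm calibration. The arm also partly blocked the last top view. Neither affected the result as far as I could see.

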